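# Push a dropper bottle through the swing gate of its one-way bay

### The arm

A 6-joint arm with a two-finger parallel gripper is mounted at the origin on a cart in front of the work surface, level with it; the furniture and walls round the work are solid. World frame = base frame: x ahead of the robot, y to its left, z up, the work surface at z = 0. Lengths are in m, angles in rad, forces in N, time in s.
With the tool pointing down it reaches from about 0.35 to 0.85 m from the base axis. Payload 8.1 kg.
Tool frame: the origin (TCP) lies at the very end of the fingers, on their centre line; the grasp point (between the pads) lies 19 mm behind it; z points along the fingers, y is the direction in which the jaws open and shut (so a half turn about z gives the same grasp; the last joint's range is limited). The gripper opens to 85 mm and grips with 20 to 120 N. Pads are 22 mm wide; open, the fingers measure 114 mm over their backs; the gripper's body (76 mm by 85 mm) begins 54 mm behind the grasp point. The pads swing forward as they close: fully open they stand 13 mm farther back than shut.
Start: joints at [1.241, 0.13, 1.488, -0, 1.523, -0.085], TCP at [0.145, 0.582, 0.231] pointing down, gripper open.
Joint ranges: [-2.96, 2.96], [-0.89, 2.26], [0.02, 2.5], [-1.34, 4.48], [0, 2.73], [-2.66, 2.66]. Speed limits (rad/s): [2.39, 2.39, 2.79, 3.14, 3.14, 3.14].

### API

Orientations are given as [roll, pitch, yaw] about the fixed x, y, z axes, in that order (R = Rz(yaw) Ry(pitch) Rx(roll)).
In Python, from cell import monitor, optics, hand_in gives the robot as it stands.
- The arm moves only by the tool play_rows, never from a script. Its arguments are lists of equal length, an entry for each row: "translation": the shift along the tool's x, y, z in m, a list of three; "yaw": the turn about the tool's z in degrees; "claw": the opening in per cent of the stroke, from 0 (shut) to 100 (fully open). In form: {"translation": [[dx, dy, dz], ...], "yaw": [yaw, ...], "claw": [claw, ...]}. A call has 1 to 20 rows; each row shifts and turns the pose as measured when the row begins, along the tool's axes as they then stand; what a row does not reach is not made up. A row lasts 1/10 s, in which the tool goes at most 50 mm and 8.59 degrees, less where a joint would pass 70% of its speed; a pose out of reach is approached as far as the arm can. A call with a gripper value outside its range is refused whole. The fingers move at their own pace and stop on an object; "newtons" is the grip in N (left out, the last holds). Time passes only in rows, so rows that do not move let the fingers close. It gives the time, the measured TCP pose, the force and the opening at its end, in the units of the state.
- monitor.observe(): the state, without advancing time (a new reading comes with each control period).
- optics.snapshot(name): name is "side" or "top"; returns a dict with "image" (384x512x3 uint8, blue, green, red), "z_map" (384x512 float32, m along the optical axis (not along the pixel's ray), 0 where there is no reading), "fx", "fy", "cx", "cy" (pixels), "distortion" ([k1, k2, p1, p2, k3] as OpenCV has them; the pictures are not rectified), "pose" (4x4, takes a point from camera to world coordinates). Camera axes: x right, y up, looking along -z (the intrinsics and any distortion apply to the point x, -y, -z); pixel columns grow to the right and rows downward; lengths in m; the calibration is good to about 2 mm. A picture is of the moment at which its call begins.
- hand_in(): hands the job in, once; it reports no verdict.
The state is a dict: "time": time; "q": joint angles; "dq": joint speeds; "effort": joint torques, N m; "ee_pos": TCP position; "tool_rot": TCP orientation; "contact_force": force on the tool from outside, world axes, zero at the start; "wrist_torque": the same for the moment, N m; "gripper_width": finger opening in m.
Only numpy, scipy, OpenCV 4.12 (cv2) and the standard library are available. Lean on these libraries where they do the work, as an engineer would, in place of code of your own. Each camera call takes 0.05 s, during which the arm holds its last target.

### The job

Put the white dropper bottle into the mouth of the one-way bay and push it, upright and sliding along the bay's floor, so that the bottle itself swings the sprung gate open; go on until it meets the sprung pad of the back stop and presses that in by about half its travel, never bottoming it. Then draw the bottle gently back until it bears on the gate that has fallen shut behind it (a light tug of about 5 N, kept up for half a second, proves it is caught), and let go, leaving it standing in the bay behind the shut gate. Keep the gripper off the bay, do not lift the bottle over gate or walls, and leave the other things alone.

Things in the scene. Friction and masses are not known exactly. Their poses are not given: they have to be found in the camera images.
- bottle: White upright dropper bottle with red spout, 92 mm tall, 0.06 to 0.12 kg; round body of 34 mm diameter with straight sides up to 62 mm (grip it there, 40 to 60 mm above its foot), spout narrower. It is pushed at its foot, so held by fingers that close across the lane it pivots between them; closing along the lane holds it upright. Origin: centre of its underside; z up.
- bay: The one-way bay, fixed to the table: plain grey base plate, 4 mm thick, 250 x 94 mm, with low aluminium walls, tops 26 mm above the table (nothing on it above 32 mm). Origin on the table, mid-lane, below the shut gate's middle plane; x along the lane, inward through the gate to the back stop; y left of that; z up. The base reaches from x = -100 to +150 mm. The bottle slides on the base.
- lane_mouth (a point): Point on the base's top (4 mm above the table), mid-lane, 55 mm before the gate plane (bay x = -55 mm, y = 0): here the flared mouth, 68 mm wide inside at x = -86 mm, has narrowed to the lane's 40 mm inside width, which runs on to the gate. Axes as the bay's.
- lane_inside (a point): Point on the base's top, mid-lane, 18.5 mm past the gate plane: about where the bottle's centre is when drawn back onto the shut gate. Inner wall faces here at bay y = +20 and -29 mm. Pushed in, the bottle meets the gate with its centre at bay x = -18.5 mm; the gate falls shut once the centre is past x = 47 mm. Axes as the bay's.
- gate: The steel gate leaf, 3 mm thick, 34 mm long, top 26 mm above the table. Origin on its upright hinge at the base's top, bay y = -24 mm; its own y runs along the leaf away from the hinge: parallel to the bay's y when shut (leaf across the lane, ending 10 mm beyond the middle), swinging inward up to 1.5 rad as it opens, never outward. A spring shuts it; the bottle needs about 2 to 5 N to push through.
- buffer (a joint): How far the back stop's rubber-faced pad is pressed in, m: 0 free, 0.014 bottomed; 1.2 N per mm, so about 8 N at half travel. Pad face 32 mm wide, 6 to 22 mm above the table. The back stop is adjustable and stands elsewhere each time: the bottle first meets the pad with its centre anywhere from bay x = 50 to 74 mm; this must be felt (or seen).
- swab_jar: Bystander: open jar of swabs, 44 mm across, 73 mm tall. Origin: centre of its underside.
- loupe: Bystander: black stand loupe, 35 mm across, 37 mm tall. Origin: centre of its underside.
- tape_roll: Bystander: roll of tape lying flat, 62 mm across, 19 mm tall. Origin: centre of its underside.
- resin_mount: Bystander: black resin specimen mount, 30 mm across, 17 mm tall. Origin: centre of its underside.
Things that resemble listed ones, but are neither listed nor needed, are in the scene too. What is shaped like the bottle but yellow is not meant.

How it is judged:
By the outcome, as a careful person would: the job done as asked, in the order asked, and still so for the second after the job is handed in, with the robot touching nothing.
It also fails if it takes over 64 s, if anything falls off the work surface, if the arm or the gripper's body presses on something with over 40 N, if the wrist force passes 120 N, or if a joint passes its speed limit or range.

## Working session

There is one attempt and no reset: what is moved stays moved. The work goes in short steps, Python scripts to look and compute and a tool call to move; the robot and the scene stay as the last step left them, time stands still between calls to the robot, and variables do not carry over. Pictures are saved under pics/ and viewed, and the job is handed in when it is done.

Besides the shell and the picture viewer there is one more tool, called after ">>>" by a JSON object that holds its "name" and its "arguments", one argument or row to a line. play_rows: Moves the arm, as the interface text tells. Its arguments: {"type":"object","properties":{"translation":{"type":"array"},"yaw":{"type":"array"},"claw":{"type":"array"},"newtons":{"type":"number"}},"required":["translation","yaw","claw"]}

```bash
mkdir -p pics; cat > h.py <<'E'
import numpy as np,cv2,pickle
from cell import monitor,optics
def snap(n,tag):
    s=optics.snapshot(n); pickle.dump(s,open(f'pics/{tag}.pkl','wb')); cv2.imwrite(f'pics/{tag}.png',s['image']); return s
def load(tag): return pickle.load(open(f'pics/{tag}.pkl','rb'))
def cloud(s):
    h,w=s['z_map'].shape; u,v=np.meshgrid(np.arange(w),np.arange(h))
    K=np.array([[s['fx'],0,s['cx']],[0,s['fy'],s['cy']],[0,0,1.]])
    p=cv2.undistortPoints(np.stack([u,v],-1).reshape(-1,1,2).astype(float),K,np.array(s['distortion'],float)).reshape(h,w,2)
    z=s['z_map'].astype(float); P=np.stack([p[...,0]*z,-p[...,1]*z,-z],-1)
    T=np.array(s['pose']); W=P@T[:3,:3].T+T[:3,3]; W[z==0]=np.nan; return W
def proj(s,X):
    T=np.linalg.inv(np.array(s['pose'])); p=T[:3,:3]@np.array(X)+T[:3,3]; p=p*[1,-1,-1]
    K=np.array([[s['fx'],0,s['cx']],[0,s['fy'],s['cy']],[0,0,1.]])
    return cv2.projectPoints(p.reshape(1,1,3),np.zeros(3),np.zeros(3),K,np.array(s['distortion'],float))[0].ravel()
E
python3 - <<'E'
from h import *
for n in('top','side'):
    s=snap(n,n+'0'); print(np.array(s['pose']).round(3),s['distortion'],s['fx'])
print(monitor.observe())
E
```

```text
[[-0.029  0.995 -0.097  0.349]
 [-0.999 -0.03  -0.014 -0.073]
 [-0.017  0.097  0.995  1.479]
 [ 0.     0.     0.     1.   ]] [0.0551374 0.        0.        0.        0.       ] 487.85014012826326
[[ 0.964  0.115 -0.24   0.194]
 [-0.265  0.331 -0.906 -1.198]
 [-0.024  0.937  0.349  0.488]
 [ 0.     0.     0.     1.   ]] [0.00041065 0.         0.         0.         0.        ] 406.1050748303917
{'time': 0.1, 'q': array([ 1.24063475e+00,  1.31125468e-01,  1.48916464e+00,  5.49854089e-06,
        1.52297877e+00, -8.53851242e-02]), 'dq': array([-0.00145253, -0.00113572, -0.00223902, -0.00011563,  0.00041468,
       -0.00180253]), 'effort': array([ 4.18746267e-04, -5.70943701e+01, -5.01949096e+01, -1.22959409e-04,
        7.73942156e-03, -6.41141651e-05]), 'ee_pos': array([0.14521311, 0.58166114, 0.23032868]), 'tool_rot': array([-3.13992300e+00, -1.48422779e-04,  2.89681581e+00]), 'contact_force': array([ 0.43078644, -0.03141701, -0.22715251]), 'wrist_torque': array([-0.04525526,  0.037608  ,  0.01589142]), 'gripper_width': 0.08564110346611688}
```

View pics/top0.png

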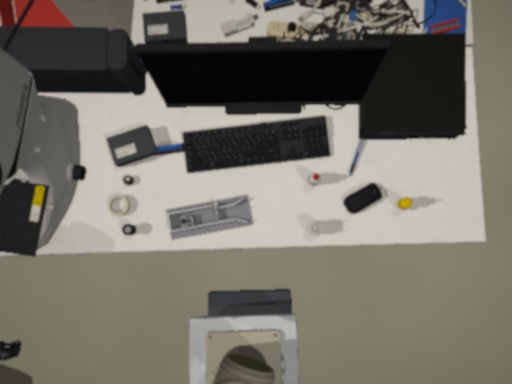

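View pics/side0.png

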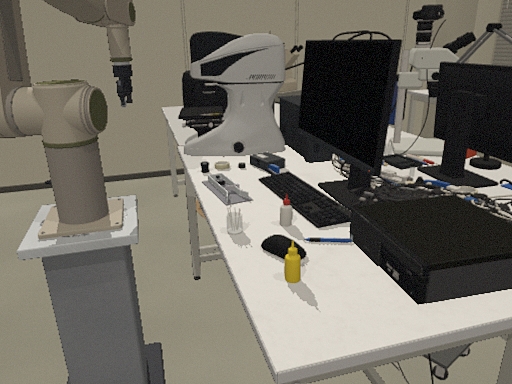

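The top view shows the white bottle with its red spout at about (315,179). The yellow look-alike is at (404,203), the swab jar at about (318,227), and the bay from (168,220) to (252,210). Next I'll enlarge both areas.

```bash
python3 - <<'E'
from h import *
s=load('top0');i=s['image']
a=cv2.resize(i[185:245,155:265],None,fx=7,fy=7,interpolation=cv2.INTER_CUBIC);cv2.imwrite('pics/bay0.png',a)
b=cv2.resize(i[160:245,290:420],None,fx=6,fy=6,interpolation=cv2.INTER_CUBIC);cv2.imwrite('pics/bot0.png',b)
t=load('side0')
cv2.imwrite('pics/side0c.png',cv2.resize(t['image'][140:290,190:360],None,fx=4.5,fy=3.9,interpolation=cv2.INTER_CUBIC)[:600])
W=cloud(s)
for uv in[(315,179),(404,203),(318,227),(168,215),(172,235),(250,198),(252,215),(210,150),(270,230)]: print(uv,W[uv[1],uv[0]].round(4))
# bottle cloud
for nm,ss in(('top',s),('side',t)):
    C=cloud(ss).reshape(-1,3); c0=np.array([0.51,-0.22])
    m=(np.hypot(C[:,0]-W[179,315,0],C[:,1]-W[179,315,1])<.05)&(C[:,2]>.012)
    print(nm,m.sum(),C[m].mean(0),C[m].min(0),C[m].max(0))
E
```

```text
(315, 179) [ 0.5418 -0.2243  0.0708]
(404, 203) [ 0.4651 -0.4787  0.0598]
(318, 227) [ 0.4048 -0.2343  0.0066]
(168, 215) [0.4535 0.2144 0.0214]
(172, 235) [3.940e-01 2.071e-01 1.000e-04]
(250, 198) [ 0.4993 -0.0321  0.0009]
(252, 215) [ 0.4478 -0.0366 -0.0081]
(210, 150) [0.6478 0.0849 0.0183]
(270, 230) [ 4.002e-01 -8.990e-02  4.000e-04]
top 128 [ 0.54694717 -0.22317438  0.05444157] [ 0.53287514 -0.24152155  0.01375564] [ 0.56517355 -0.20836695  0.08492408]
side 270 [ 0.54849335 -0.23704615  0.04399919] [ 0.53348549 -0.24683498  0.01208367] [ 0.57276221 -0.21739483  0.09067322]
```

View pics/bay0.png

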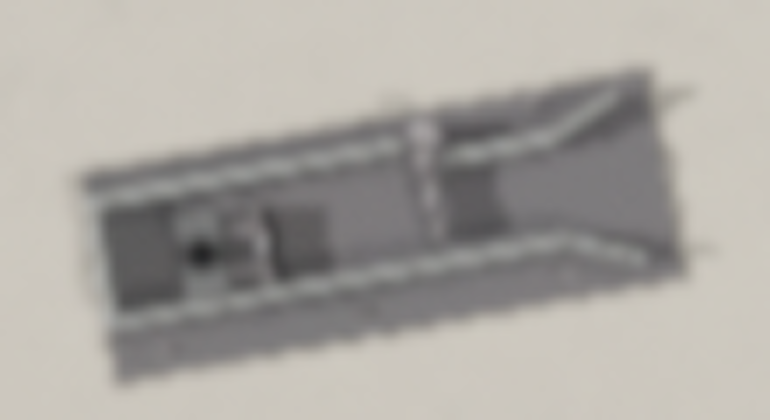

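View pics/bot0.png

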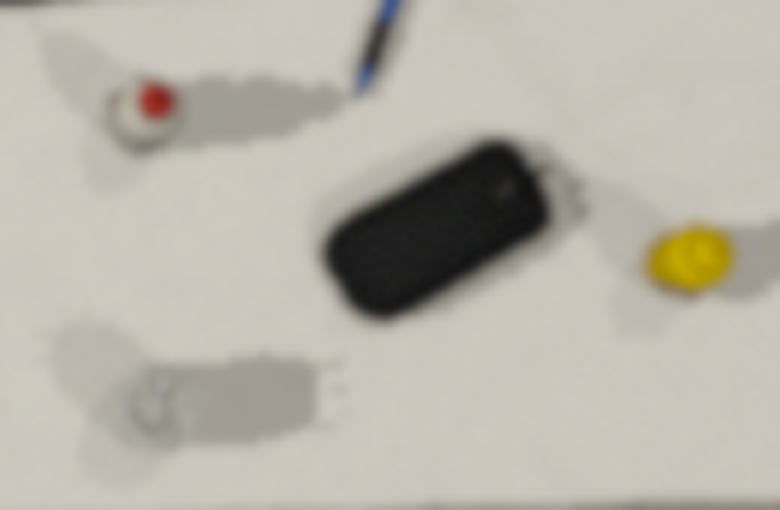

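View pics/side0c.png

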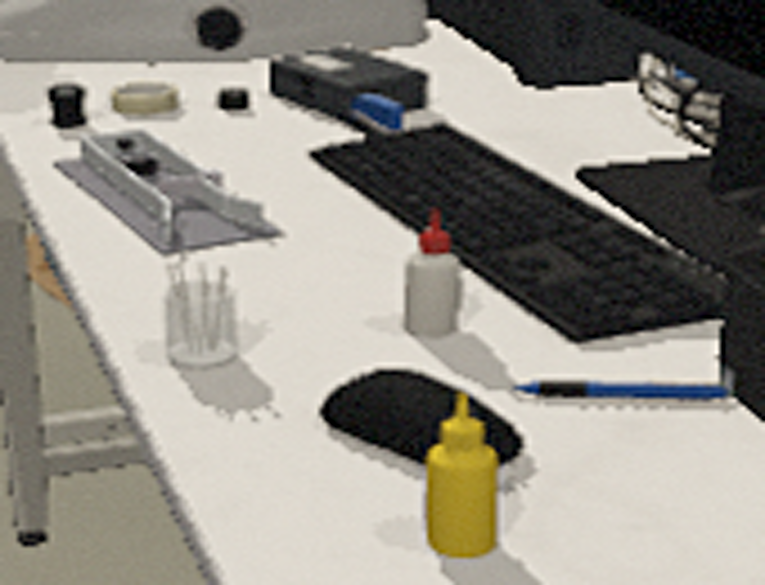

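The bottle meant is the white one with the red spout, at top (315,179) and side (287,213). The one at (404,203) is yellow, so it's a decoy. The bay's mouth faces image-right, towards the bottle, and the lane runs to the left. Next I'll fit the bay pose with rectified views.

```bash
cat >> h.py <<'E'
def ray(s,uv,z):
    K=np.array([[s['fx'],0,s['cx']],[0,s['fy'],s['cy']],[0,0,1.]])
    p=cv2.undistortPoints(np.array(uv,float).reshape(-1,1,2),K,np.array(s['distortion'],float)).reshape(-1,2)
    d=np.c_[p[:,0],-p[:,1],-np.ones(len(p))]; T=np.array(s['pose']); d=d@T[:3,:3].T; o=T[:3,3]
    return o+d*((z-o[2])/d[:,2])[:,None]
def projN(s,X):
    T=np.linalg.inv(np.array(s['pose'])); p=(np.asarray(X).reshape(-1,3)@T[:3,:3].T+T[:3,3])*[1,-1,-1]
    K=np.array([[s['fx'],0,s['cx']],[0,s['fy'],s['cy']],[0,0,1.]])
    return cv2.projectPoints(p.reshape(-1,1,3),np.zeros(3),np.zeros(3),K,np.array(s['distortion'],float))[0].reshape(-1,2)
def ortho(s,o,th,z,xr=(-.13,.18),yr=(-.09,.09),res=.0005):
    # bay-frame rectified view; columns = bay x, rows = bay y (up = +y)
    x=np.arange(xr[0],xr[1],res); y=np.arange(yr[1],yr[0],-res); X,Y=np.meshgrid(x,y)
    c,n=np.cos(th),np.sin(th)
    P=np.stack([o[0]+c*X-n*Y,o[1]+n*X+c*Y,np.full_like(X,z)],-1)
    m=projN(s,P).reshape(X.shape+(2,)).astype(np.float32)
    return cv2.remap(s['image'],m[...,0],m[...,1],cv2.INTER_CUBIC),x,y
E
python3 - <<'E'
from h import *
s=load('top0')
c=np.array([(82,178),(648,70),(685,275),(118,380)])/7.+[155,185]-.43
W=ray(s,c,.004)[:,:2]; print(W.round(4))
TL,TR,BR,BL=W
print([np.linalg.norm(a-b).round(4) for a,b in((TL,TR),(BL,BR),(TL,BL),(TR,BR))])
d=(TL+BL-TR-BR);th=np.arctan2(d[1],d[0]);ex=d/np.linalg.norm(d)
mid=(TL+TR+BL+BR)/4; ey=np.array([-ex[1],ex[0]])
o=mid-ex*.025; print('th',th,o)
for z,n in((.004,'o4'),(.026,'o26')):
    im,x,y=ortho(s,o,th,z); im=im.copy()
    for k in np.arange(-.1,.16,.05): 
        j=int((k+.13)/.0005); im[:6,j]=0
    for k in np.arange(-.08,.09,.02):
        j=int((.09-k)/.0005); im[j,:6]=0
    cv2.imwrite(f'pics/{n}.png',im)
# edges
from scipy.ndimage import gaussian_filter1d
g=cv2.cvtColor(ortho(s,o,th,.004)[0],cv2.COLOR_BGR2GRAY).astype(float)
_,x,y=ortho(s,o,th,.004)
def pk(prof,ax,lo,hi,sg):
    d=gaussian_filter1d(prof,3,order=1)*sg; m=(ax>lo)&(ax<hi); i=np.where(m)[0]; return ax[i[np.argmax(d[i])]]
for x0 in(-.08,-.03,.02,.07,.12):
    j=np.abs(x-x0)<.012; p=g[:,j].mean(1)
    print('x',x0,'top',pk(p,y,.035,.065,-1),'bot',pk(p,y,-.065,-.035,1))
for y0 in(-.035,-.02,0,.02,.035):
    j=np.abs(y-y0)<.006; p=g[j].mean(0)
    print('y',y0,'l',pk(p,x,-.115,-.085,-1),'r',pk(p,x,.135,.165,1))
E
```

```text
[[ 0.4701  0.2228]
 [ 0.5097 -0.0238]
 [ 0.4202 -0.0374]
 [ 0.3824  0.2082]]
[np.float64(0.2498), np.float64(0.2485), np.float64(0.089), np.float64(0.0905)]
th 1.726763342250398 [0.44948644 0.0677625 ]
x -0.08 top 0.04649999999999996 bot -0.046500000000000125
x -0.03 top 0.04649999999999996 bot -0.046000000000000124
x 0.02 top 0.04649999999999996 bot -0.046500000000000125
x 0.07 top 0.04649999999999996 bot -0.046000000000000124
x 0.12 top 0.04549999999999996 bot -0.046500000000000125
y -0.035 l -0.09949999999999998 r 0.14900000000000024
y -0.02 l -0.09999999999999998 r 0.14600000000000024
y 0 l -0.10249999999999998 r 0.14600000000000024
y 0.02 l -0.10149999999999998 r 0.14900000000000024
y 0.035 l -0.09999999999999998 r 0.15000000000000024
```

View pics/o26.png

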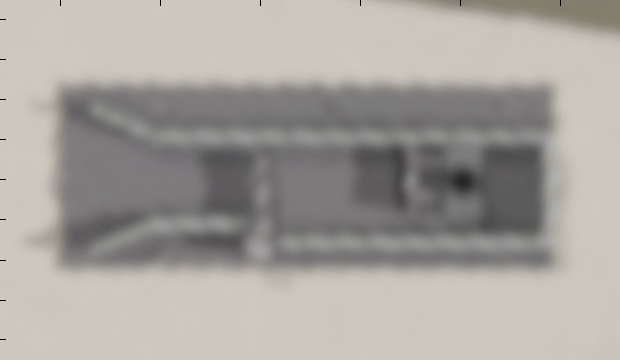

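View pics/o4.png

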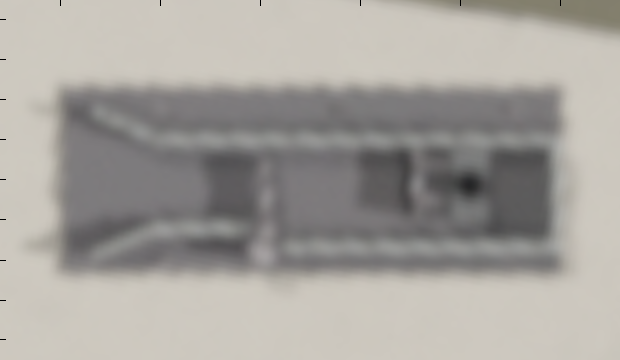

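```bash
cat >> h.py <<'E'
def bottle(t,s,c0,zoff=0,verbose=True):
    from scipy.optimize import least_squares
    out={}
    for nm,ss in(('top',t),('side',s)):
        C=cloud(ss).reshape(-1,3)
        m=(np.hypot(C[:,0]-c0[0],C[:,1]-c0[1])<.035)&(C[:,2]>.015+zoff)&(C[:,2]<.058+zoff); q=C[m][:,:2]
        if len(q)>8:
            r=least_squares(lambda c:np.hypot(*(q-c).T)-.017,c0,loss='soft_l1',f_scale=.001); out['cyl_'+nm]=(r.x.round(4),len(q))
        # red spout
        b,g,rr=[ss['image'][...,k].astype(int) for k in range(3)]
        uv=projN(ss,[[c0[0],c0[1],.08+zoff]])[0]; V,U=np.mgrid[:384,:512]
        M=(rr>g+50)&(rr>b+50)&(np.hypot(U-uv[0],V-uv[1])<18)
        if M.sum(): 
            ce=[U[M].mean(),V[M].mean()]; out['red_'+nm]=(np.round(ce,2),M.sum(),ray(ss,[ce],.078+zoff)[0].round(4))
    return out
E
python3 - <<'E'
from h import *
t,s=load('top0'),load('side0')
for k,v in bottle(t,s,[.548,-.227]).items(): print(k,v)
C=cloud(s).reshape(-1,3)
m=(np.hypot(C[:,0]-.55,C[:,1]+.23)<.1)&(abs(C[:,2])<.01); print('table z side',np.median(C[m,2]))
# jar
for nm,ss in(('top',t),('side',s)):
    C=cloud(ss).reshape(-1,3)
    m=(np.hypot(C[:,0]-.41,C[:,1]+.23)<.06)&(C[:,2]>.012);q=C[m];print(nm,len(q),q.mean(0) if len(q) else 0)
    m=(C[:,0]>.3)&(C[:,0]<.9)&(C[:,1]>-.4)&(C[:,1]<.4)&(C[:,2]>.12); q=C[m]; print('tall stuff x min by y')
    for y in np.arange(-.4,.4,.1):
        w=q[(q[:,1]>=y)&(q[:,1]<y+.1)]
        if len(w): print(round(y,2),np.percentile(w[:,0],1).round(3),w[:,2].max().round(3))
E
```

```text
cyl_top (array([ 0.5512, -0.2263]), 85)
red_top (array([315.48, 176.39]), np.int64(23), array([ 0.5484, -0.2252,  0.078 ]))
cyl_side (array([ 0.5521, -0.2266]), 191)
red_side (array([286.2 , 200.31]), np.int64(49), array([ 0.5469, -0.243 ,  0.078 ]))
table z side 0.00079504848646611
top 93 [ 0.40388894 -0.22326284  0.04073466]
tall stuff x min by y
-0.4 0.734 0.483
-0.3 0.735 0.483
-0.2 0.737 0.484
-0.1 0.739 0.483
-0.0 0.741 0.484
0.1 0.741 0.484
0.2 0.827 0.23
0.3 0.827 0.231
side 315 [ 0.4036503  -0.23460532  0.03755534]
tall stuff x min by y
-0.4 0.736 0.48
-0.3 0.737 0.48
-0.2 0.739 0.481
-0.1 0.741 0.481
-0.0 0.742 0.479
0.1 0.743 0.479
0.3 0.834 0.225
```

The bottle axis is at about (0.551, -0.226). The bay origin is at (0.4495, 0.0678), with its x axis at a world angle of 1.727. I'll turn the tool so that tool y lies along bay x and tool x along bay y.

>>> {"name": "play_rows", "arguments": {
  "translation": [
    [0,0,0],
    [0,0,0],
    [0,0,0],
    [0,0,0]
  ],
  "yaw": [-7.7,-7.7,-7.7,0],
  "claw": [100,100,100,100],
  "newtons": 25
}}

```text
time: 0.5
ee_pos: [0.1448, 0.5804, 0.2278]
tool_rot: [-3.136, -0.003, -2.969]
contact_force: [1.0, 0.9, 0.7]
gripper_width: 0.0852
```

>>> {"name": "play_rows", "arguments": {
  "translation": [
    [-0.0137,-0.043,0],
    [-0.0137,-0.043,0],
    [-0.0137,-0.043,0],
    [-0.0137,-0.043,0],
    [-0.0137,-0.043,0],
    [-0.0137,-0.043,0],
    [-0.0137,-0.043,0],
    [-0.0137,-0.043,0],
    [-0.0137,-0.043,0],
    [-0.0137,-0.043,0],
    [-0.0137,-0.043,0],
    [-0.0137,-0.043,0],
    [-0.0137,-0.043,0],
    [-0.0137,-0.043,0],
    [-0.0137,-0.043,0],
    [-0.0137,-0.043,0],
    [0,0,0],
    [0,0,0]
  ],
  "yaw": [0,0,0,0,0,0,0,0,0,0,0,0,0,0,0,0,0,0],
  "claw": [100,100,100,100,100,100,100,100,100,100,100,100,100,100,100,100,100,100]
}}

```text
time: 2.3
ee_pos: [0.4642, -0.0981, 0.227]
tool_rot: [-3.131, -0.003, -3.05]
contact_force: [0.8, 0.2, -0.3]
gripper_width: 0.0854
```

>>> {"name": "play_rows", "arguments": {
  "translation": [
    [0,0,0],
    [0,0,0],
    [-0.011,-0.0233,0.01],
    [-0.011,-0.0233,0.01],
    [-0.011,-0.0233,0.01],
    [-0.011,-0.0233,0.01],
    [-0.011,-0.0233,0.01],
    [-0.011,-0.0233,0.01],
    [0,0,0],
    [0,0,0]
  ],
  "yaw": [-3.7,0,0,0,0,0,0,0,0,0],
  "claw": [100,100,100,100,100,100,100,100,100,100]
}}

```text
time: 3.3
ee_pos: [0.5532, -0.2194, 0.167]
tool_rot: [-3.133, -0.001, -3.0]
contact_force: [-0.4, -0.1, -0.5]
gripper_width: 0.0853
```

```bash
cat >> h.py <<'E'
O=np.array([.4495,.0678]); TH=1.7268
def plan(target,label=''):
    "tool-frame shift to world target, plus current bay coords"
    from scipy.spatial.transform import Rotation as R
    o=monitor.observe(); r=np.array(o['tool_rot']); p=np.array(o['ee_pos'])
    M=R.from_euler('xyz',r).as_matrix(); c,n=np.cos(TH),np.sin(TH); d=p[:2]-O
    print(label,'t',round(o['time'],2),'p',p.round(4),'rot',r.round(4),'w',round(o['gripper_width'],4),'F',np.array(o['contact_force']).round(2))
    print(' bay xy',np.round([c*d[0]+n*d[1],-n*d[0]+c*d[1]],4),'tool shift',(M.T@(np.array(target)-p)).round(4),'tool yaw deg',round(float(np.degrees(((-(TH+np.pi/2-r[2]))+np.pi)%(2*np.pi)-np.pi)),2),'zaxis',M[:,2].round(4))
def bayw(x,y,z): return [O[0]+np.cos(TH)*x-np.sin(TH)*y,O[1]+np.sin(TH)*x+np.cos(TH)*y,z]
E
python3 -c "
from h import *
plan([.551,-.2262,.13])"
```

```text
t 3.3 p [ 0.5532 -0.2194  0.167 ] rot [-3.1334e+00 -1.4000e-03 -3.0005e+00] w 0.0853 F [-0.38 -0.11 -0.51]
 bay xy [-0.2999 -0.0578] tool shift [ 0.0031 -0.0061  0.0371] tool yaw deg -0.85 zaxis [-2.0e-04 -8.3e-03 -1.0e+00]
```

>>> {"name": "play_rows", "arguments": {
  "translation": [
    [0.0015,-0.003,0.012],
    [0.0015,-0.003,0.012],
    [0,0,0.012],
    [0,0,0],
    [0,0,0]
  ],
  "yaw": [-0.8,0,0,0,0],
  "claw": [100,100,100,100,100]
}}

```text
time: 3.8
ee_pos: [0.5501, -0.2228, 0.1288]
tool_rot: [-3.134, -0.001, -2.985]
contact_force: [0.7, -0.4, 1.0]
gripper_width: 0.0854
```

```bash
python3 - <<'E'
from h import *
plan([.551,-.2262,.033])
s=snap('side','side1');t=snap('top','top1')
a=cv2.resize(s['image'][140:260,220:360],(700,600),interpolation=cv2.INTER_CUBIC);cv2.imwrite('pics/s1c.png',a)
for k,v in bottle(t,s,[.551,-.2262]).items(): print(k,v)
E
```

```text
t 3.8 p [ 0.5501 -0.2228  0.1288] rot [-3.1337e+00 -1.0000e-03 -2.9846e+00] w 0.0854 F [ 0.66 -0.45  0.96]
 bay xy [-0.3027 -0.0543] tool shift [-0.0004 -0.0028  0.0959] tool yaw deg 0.06 zaxis [ 2.0e-04 -7.9e-03 -1.0e+00]
cyl_top (array([ 0.5514, -0.2262]), 52)
cyl_side (array([ 0.5522, -0.2267]), 191)
red_side (array([286.23, 200.38]), np.int64(48), array([ 0.5468, -0.2435,  0.078 ]))
```

View pics/s1c.png

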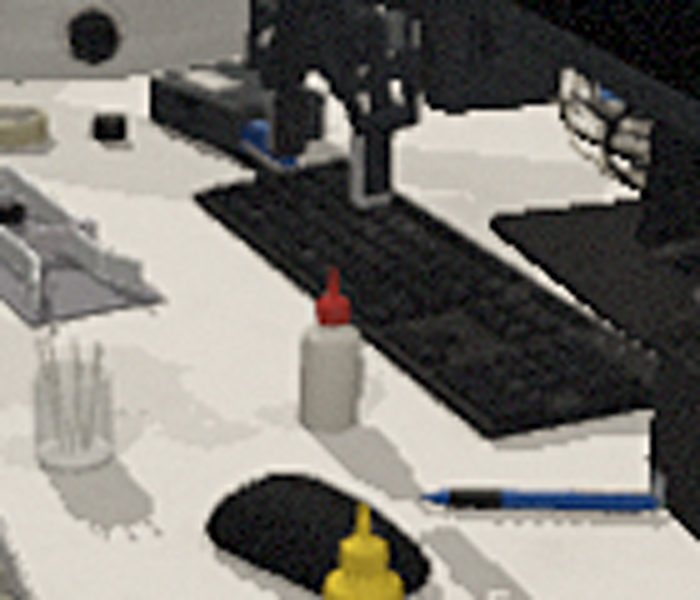

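The crop shows the white bottle with its red spout at (330,370), clear below the open fingers. I'll descend around it.

>>> {"name": "play_rows", "arguments": {
  "translation": [
    [0,-0.0015,0.0],
    [-0.0005,-0.0015,0.012],
    [-0.0005,0,0.012],
    [0,0,0.012],
    [0,0,0.012],
    [0,0,0.012],
    [0,0,0.012],
    [0,0,0.012],
    [0,0,0.01],
    [0,0,0],
    [0,0,0]
  ],
  "yaw": [0,0,0,0,0,0,0,0,0,0,0],
  "claw": [100,100,100,100,100,100,100,100,100,100,100]
}}

```text
time: 5.0
ee_pos: [0.5513, -0.2265, 0.0257]
tool_rot: [-3.134, -0.002, -2.985]
contact_force: [-0.3, -0.2, 1.5]
gripper_width: 0.0855
```

```bash
python3 - <<'E'
from h import *
plan([.5515,-.2263,.033])
E
```

```text
t 5.0 p [ 0.5513 -0.2265  0.0257] rot [-3.1345e+00 -2.0000e-03 -2.9849e+00] w 0.0855 F [-0.29 -0.17  1.47]
 bay xy [-0.3066 -0.0549] tool shift [-0.0002  0.0002 -0.0073] tool yaw deg 0.04 zaxis [-9.0e-04 -7.3e-03 -1.0e+00]
```

>>> {"name": "play_rows", "arguments": {
  "translation": [
    [0,0,-0.005],
    [0,0,-0.003],
    [0,0,0],
    [0,0,0]
  ],
  "yaw": [0,0,0,0],
  "claw": [100,100,100,100]
}}

```text
time: 5.4
ee_pos: [0.5531, -0.2273, 0.037]
tool_rot: [-3.132, 0.001, -2.985]
contact_force: [0.6, -0.1, 0.2]
gripper_width: 0.085
```

>>> {"name": "play_rows", "arguments": {
  "translation": [
    [0.001,0.001,0.002],
    [0,0,0],
    [0,0,0],
    [0,0,0],
    [0,0,0],
    [0,0,0],
    [0,0,0],
    [0,0,0],
    [0,0,0],
    [0,0,0]
  ],
  "yaw": [0,0,0,0,0,0,0,0,0,0],
  "claw": [100,100,30,30,30,30,30,30,30,30],
  "newtons": 30
}}

```text
time: 6.4
ee_pos: [0.5523, -0.2266, 0.0356]
tool_rot: [-3.131, 0.002, -2.985]
contact_force: [-0.8, -0.0, 1.3]
gripper_width: 0.0325
```

>>> {"name": "play_rows", "arguments": {
  "translation": [
    [0,0,0],
    [0,0,0],
    [0,0,-0.005],
    [0,0,-0.007],
    [0,0,-0.007],
    [0,0,0],
    [0,0,0]
  ],
  "yaw": [0,0,0,0,0,0,0],
  "claw": [30,30,30,30,30,30,30]
}}

```text
time: 7.1
ee_pos: [0.5521, -0.2264, 0.0564]
tool_rot: [-3.131, 0.002, -2.985]
contact_force: [-0.4, 0.1, -0.6]
gripper_width: 0.0325
```

```bash
python3 - <<'E'
from h import *
plan(bayw(-.14,0,.058))
s=snap('side','side2');t=snap('top','top2')
a=cv2.resize(s['image'][140:260,220:360],(700,600),interpolation=cv2.INTER_CUBIC);cv2.imwrite('pics/s2c.png',a)
for k,v in bottle(t,s,[.552,-.2265],.02).items(): print(k,v)
E
```

```text
t 7.1 p [ 0.5521 -0.2264  0.0564] rot [-3.1314e+00  2.3000e-03 -2.9849e+00] w 0.0325 F [-0.37  0.14 -0.59]
 bay xy [-0.3066 -0.0557] tool shift [ 0.0555  0.1666 -0.0034] tool yaw deg 0.04 zaxis [ 0.0038 -0.0097 -0.9999]
cyl_top (array([ 0.5509, -0.2232]), 11)
cyl_side (array([ 0.5531, -0.2284]), 197)
red_side (array([284.12, 194.5 ]), np.int64(16), array([ 0.5387, -0.249 ,  0.098 ]))
```

View pics/s2c.png

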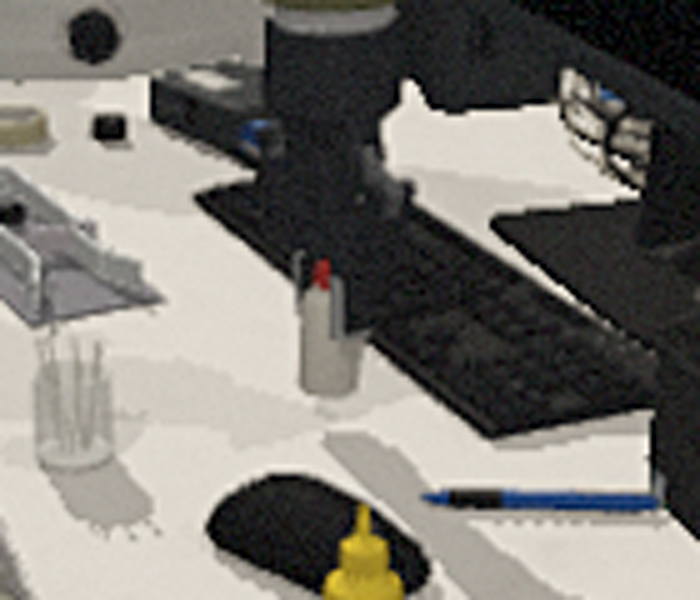

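The bottle is held upright and lifted about 20 mm, centred near (330,340) in the crop. Moving to just in front of the mouth.

>>> {"name": "play_rows", "arguments": {
  "translation": [
    [0.0028,0.0083,0],
    [0.0055,0.0166,0],
    [0.0055,0.0166,0],
    [0.0055,0.0166,0],
    [0.0055,0.0166,0],
    [0.0055,0.0166,0],
    [0.0055,0.0166,0],
    [0.0055,0.0166,0],
    [0.0055,0.0166,0],
    [0.0028,0.0083,0],
    [0,0,0],
    [0,0,0]
  ],
  "yaw": [0,0,0,0,0,0,0,0,0,0,0,0],
  "claw": [30,30,30,30,30,30,30,30,30,30,30,30]
}}

```text
time: 8.4
ee_pos: [0.4714, -0.0765, 0.0508]
tool_rot: [-3.135, -0.003, -2.984]
contact_force: [-0.1, -0.2, -0.6]
gripper_width: 0.0327
```

```bash
python3 -c "
from h import *
plan(bayw(-.075,0,.05))"
```

```text
t 8.4 p [ 0.4714 -0.0765  0.0508] rot [-3.1352e+00 -3.1000e-03 -2.9845e+00] w 0.0327 F [-0.15 -0.22 -0.57]
 bay xy [-0.146   0.0008] tool shift [-0.0009  0.071   0.0003] tool yaw deg 0.06 zaxis [-0.002  -0.0068 -1.    ]
```

>>> {"name": "play_rows", "arguments": {
  "translation": [
    [-0.0005,0.005,0],
    [0,0.01,0],
    [0,0.01,0],
    [0,0.01,0],
    [0,0.01,0],
    [0,0.01,0],
    [0,0.01,0],
    [0,0.005,0],
    [0,0,0],
    [0,0,0]
  ],
  "yaw": [0,0,0,0,0,0,0,0,0,0],
  "claw": [30,30,30,30,30,30,30,30,30,30]
}}

```text
time: 9.4
ee_pos: [0.461, -0.0018, 0.0505]
tool_rot: [-3.135, -0.002, -2.985]
contact_force: [0.6, 1.2, -0.2]
gripper_width: 0.0326
```

```bash
python3 - <<'E'
from h import *
plan(bayw(-.07,0,.0396))
s=snap('side','side3');t=snap('top','top3')
a=cv2.resize(s['image'][130:220,180:285],(700,600),interpolation=cv2.INTER_CUBIC);cv2.imwrite('pics/s3c.png',a)
C=cloud(s).reshape(-1,3);p=monitor.observe()['ee_pos']
for k,v in bottle(t,s,p[:2],.012).items(): print(k,v)
E
```

```text
t 9.4 p [ 0.461  -0.0018  0.0505] rot [-3.1348e+00 -2.4000e-03 -2.9848e+00] w 0.0326 F [ 0.65  1.23 -0.2 ]
 bay xy [-0.0706 -0.0006] tool shift [0.0005 0.0006 0.0108] tool yaw deg 0.04 zaxis [-0.0013 -0.0071 -1.    ]
cyl_side (array([ 0.462 , -0.0041]), 146)
red_side (array([232.43, 175.29]), np.int64(7), array([ 0.4503, -0.021 ,  0.09  ]))
```

View pics/s3c.png

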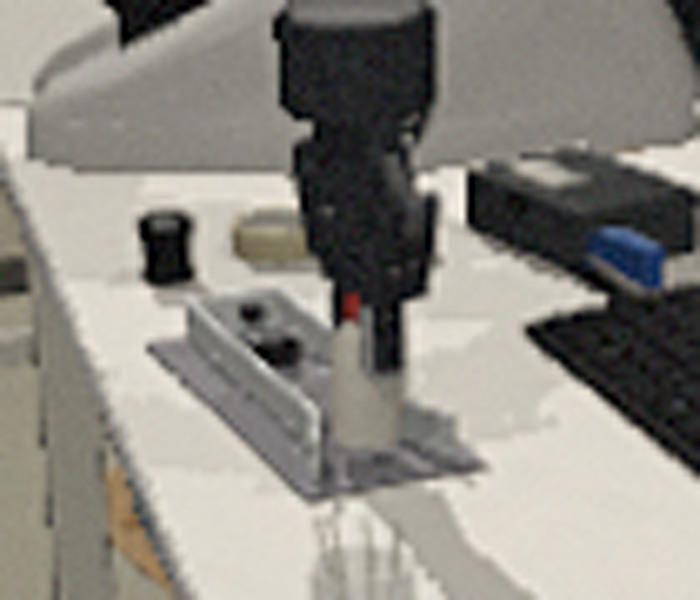

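View pics/top3.png

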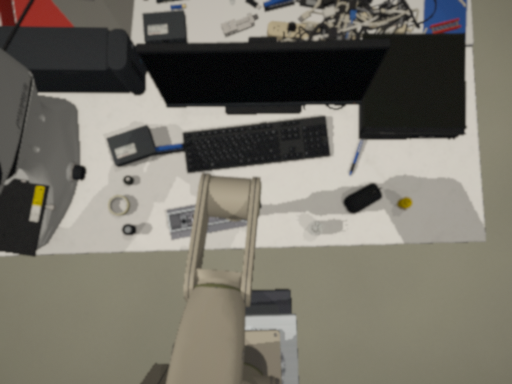

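The bottle hangs inside the mouth with its foot at about (365,450) in the crop, roughly 11 mm above the base and centred between the flared walls. Lowering it until I feel the base.

>>> {"name": "play_rows", "arguments": {
  "translation": [
    [0,0,0.002],
    [0,0,0.002],
    [0,0,0.002],
    [0,0,0.001],
    [0,0,0],
    [0,0,0]
  ],
  "yaw": [0,0,0,0,0,0],
  "claw": [30,30,30,30,30,30]
}}

```text
time: 10.1
ee_pos: [0.461, -0.0034, 0.0425]
tool_rot: [-3.135, -0.003, -2.988]
contact_force: [0.4, -0.4, 0.2]
gripper_width: 0.0325
```

>>> {"name": "play_rows", "arguments": {
  "translation": [
    [0,0,0],
    [0,0,0]
  ],
  "yaw": [0,0],
  "claw": [30,30]
}}

```text
time: 10.3
ee_pos: [0.4611, -0.0035, 0.0426]
tool_rot: [-3.135, -0.003, -2.988]
contact_force: [-0.6, 1.1, -1.7]
gripper_width: 0.0324
```

>>> {"name": "play_rows", "arguments": {
  "translation": [
    [0,0,0.001],
    [0,0,0.001],
    [0,0,0],
    [0,0,0]
  ],
  "yaw": [0,0,0,0],
  "claw": [30,30,30,30]
}}

```text
time: 10.7
ee_pos: [0.4613, -0.0034, 0.0406]
tool_rot: [-3.135, -0.002, -2.987]
contact_force: [0.5, -0.2, 0.2]
gripper_width: 0.0325
```

>>> {"name": "play_rows", "arguments": {
  "translation": [
    [0,0,0.001],
    [0,0,0],
    [0,0,0]
  ],
  "yaw": [0,0,0],
  "claw": [30,30,30]
}}

```text
time: 11.0
ee_pos: [0.4613, -0.0034, 0.0396]
tool_rot: [-3.135, -0.002, -2.987]
contact_force: [0.1, -0.2, -1.0]
gripper_width: 0.0324
```

>>> {"name": "play_rows", "arguments": {
  "translation": [
    [0,0,0.0007],
    [0,0,0],
    [0,0,0]
  ],
  "yaw": [0,0,0],
  "claw": [30,30,30]
}}

```text
time: 11.3
ee_pos: [0.462, -0.0034, 0.0397]
tool_rot: [-3.134, -0.001, -2.987]
contact_force: [-0.1, -0.4, -1.1]
gripper_width: 0.0322
```

>>> {"name": "play_rows", "arguments": {
  "translation": [
    [0,0,0.0007],
    [0,0,0],
    [0,0,0]
  ],
  "yaw": [0,0,0],
  "claw": [30,30,30]
}}

```text
time: 11.6
ee_pos: [0.4625, -0.0034, 0.0395]
tool_rot: [-3.134, -0.0, -2.987]
contact_force: [-0.8, 0.5, 0.3]
gripper_width: 0.0324
```

```bash
python3 - <<'E'
from h import *
plan(bayw(-.025,0,.0396))
s=snap('side','side4');
a=cv2.resize(s['image'][150:210,200:270],(700,600),interpolation=cv2.INTER_CUBIC);cv2.imwrite('pics/s4c.png',a)
t=snap('top','top4');p=monitor.observe()['ee_pos']
for k,v in bottle(t,s,p[:2],.004).items(): print(k,v)
for _ in range(4): snap('side','tmp');print(monitor.observe()['contact_force'].round(2))
E
```

```text
t 11.6 p [ 0.4625 -0.0034  0.0395] rot [-3.1341 -0.     -2.9873] w 0.0324 F [-0.77  0.45  0.3 ]
 bay xy [-0.0724 -0.0018] tool shift [ 0.0019  0.0474 -0.0004] tool yaw deg -0.1 zaxis [ 0.0011 -0.0074 -1.    ]
cyl_side (array([ 0.4648, -0.0062]), 152)
red_side (array([233.33, 178.5 ]), np.int64(6), array([ 0.451 , -0.0292,  0.082 ]))
[ 0.43 -0.04 -0.24]
[0.12 1.03 0.34]
[1.28 0.18 1.04]
[0.59 0.28 0.92]
```

View pics/s4c.png

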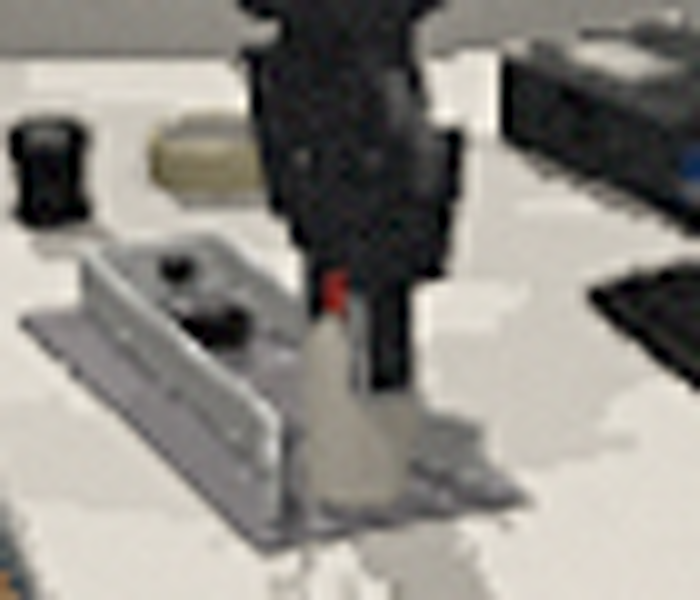

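>>> {"name": "play_rows", "arguments": {
  "translation": [
    [0.001,0.004,0],
    [0.001,0.006,0],
    [0,0.006,0],
    [0,0.006,0],
    [0,0.006,0],
    [0,0.004,0],
    [0,0,0],
    [0,0,0]
  ],
  "yaw": [0,0,0,0,0,0,0,0],
  "claw": [30,30,30,30,30,30,30,30]
}}

```text
time: 12.7
ee_pos: [0.4556, 0.0309, 0.0396]
tool_rot: [-3.133, 0.001, -2.986]
contact_force: [0.9, -0.1, -0.4]
gripper_width: 0.0324
```

```bash
python3 -c "
from h import *
plan(bayw(-.022,0,.0396))"
```

```text
t 12.7 p [0.4556 0.0309 0.0396] rot [-3.1331e+00  1.5000e-03 -2.9863e+00] w 0.0324 F [ 0.94 -0.1  -0.35]
 bay xy [-0.0374 -0.0003] tool shift [ 0.0003  0.0154 -0.0001] tool yaw deg -0.04 zaxis [ 0.0028 -0.0082 -1.    ]
```

>>> {"name": "play_rows", "arguments": {
  "translation": [
    [0,0.005,0],
    [0,0.006,0],
    [0,0.006,0],
    [0,0.006,0],
    [0,0.006,0]
  ],
  "yaw": [0,0,0,0,0],
  "claw": [30,30,30,30,30]
}}

```text
time: 13.2
ee_pos: [0.4512, 0.0603, 0.0396]
tool_rot: [-3.132, 0.002, -2.988]
contact_force: [1.1, -2.9, 1.3]
gripper_width: 0.0326
```

```bash
python3 -c "
from h import *
plan(bayw(.04,0,.0396))"
```

```text
t 13.2 p [0.4512 0.0603 0.0396] rot [-3.1316e+00  1.9000e-03 -2.9879e+00] w 0.0326 F [ 1.13 -2.86  1.33]
 bay xy [-0.0077 -0.0006] tool shift [ 0.0007  0.0477 -0.0005] tool yaw deg -0.13 zaxis [ 0.0034 -0.0095 -0.9999]
```

>>> {"name": "play_rows", "arguments": {
  "translation": [
    [0.0003,0.005,0],
    [0,0.005,0],
    [0,0.005,0],
    [0,0.005,0],
    [0,0.005,0],
    [0,0.005,0],
    [0,0.004,0],
    [0,0.003,0],
    [0,0,0]
  ],
  "yaw": [0,0,0,0,0,0,0,0,0],
  "claw": [30,30,30,30,30,30,30,30,30]
}}

```text
time: 14.1
ee_pos: [0.4449, 0.0996, 0.0396]
tool_rot: [-3.129, 0.002, -2.986]
contact_force: [1.1, -2.6, 1.9]
gripper_width: 0.0322
```

```bash
python3 - <<'E'
from h import *
plan(bayw(.05,0,.0396))
s=snap('side','side5')
a=cv2.resize(s['image'][140:210,190:270],(700,600),interpolation=cv2.INTER_CUBIC);cv2.imwrite('pics/s5c.png',a)
print(monitor.observe()['contact_force'].round(2))
E
```

```text
t 14.1 p [0.4449 0.0996 0.0396] rot [-3.1286e+00  2.3000e-03 -2.9862e+00] w 0.0322 F [ 1.11 -2.61  1.88]
 bay xy [ 0.0321 -0.0004] tool shift [ 0.0004  0.0179 -0.0003] tool yaw deg -0.04 zaxis [ 0.0042 -0.0125 -0.9999]
[ 0.6  -1.32  1.86]
```

View pics/s5c.png

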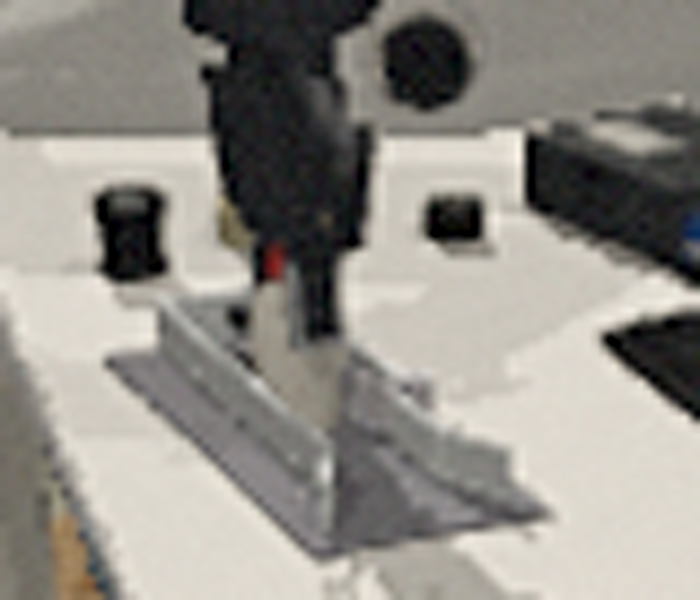

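The bottle stands between the inner walls at (300,380), with the gate held open by it. Next I'll take short steps to feel for the pad.

>>> {"name": "play_rows", "arguments": {
  "translation": [
    [0,0.004,0],
    [0,0.004,0],
    [0,0.004,0],
    [0,0.002,0],
    [0,0,0]
  ],
  "yaw": [0,0,0,0,0],
  "claw": [30,30,30,30,30]
}}

```text
time: 14.65
ee_pos: [0.4428, 0.1149, 0.0395]
tool_rot: [-3.13, 0.003, -2.987]
contact_force: [1.0, -1.3, 2.0]
gripper_width: 0.0325
```

```bash
python3 -c "
from h import *
plan(bayw(.055,0,.0396))"
```

```text
t 14.65 p [0.4428 0.1149 0.0395] rot [-3.1297e+00  2.7000e-03 -2.9868e+00] w 0.0325 F [ 0.96 -1.26  1.97]
 bay xy [ 0.0475 -0.0007] tool shift [ 0.0007  0.0074 -0.0001] tool yaw deg -0.07 zaxis [ 0.0045 -0.0113 -0.9999]
```

>>> {"name": "play_rows", "arguments": {
  "translation": [
    [0,0.002,0],
    [0,0.002,0],
    [0,0,0]
  ],
  "yaw": [0,0,0],
  "claw": [30,30,30]
}}

```text
time: 14.95
ee_pos: [0.4421, 0.1193, 0.0396]
tool_rot: [-3.13, 0.003, -2.987]
contact_force: [0.3, -1.2, 1.7]
gripper_width: 0.0325
```

```bash
python3 -c "
from h import *
plan(bayw(.06,0,.0396))"
```

```text
t 14.95 p [0.4421 0.1193 0.0396] rot [-3.1299e+00  2.8000e-03 -2.9867e+00] w 0.0325 F [ 0.31 -1.19  1.74]
 bay xy [ 0.052  -0.0007] tool shift [ 0.0008  0.008  -0.0001] tool yaw deg -0.06 zaxis [ 0.0046 -0.0111 -0.9999]
```

>>> {"name": "play_rows", "arguments": {
  "translation": [
    [0,0.002,0],
    [0,0,0]
  ],
  "yaw": [0,0],
  "claw": [30,30]
}}

```text
time: 15.15
ee_pos: [0.4418, 0.1214, 0.0395]
tool_rot: [-3.13, 0.003, -2.987]
contact_force: [1.0, -0.4, 2.5]
gripper_width: 0.0325
```

>>> {"name": "play_rows", "arguments": {
  "translation": [
    [0,0.002,0],
    [0,0,0]
  ],
  "yaw": [0,0],
  "claw": [30,30]
}}

```text
time: 15.35
ee_pos: [0.4416, 0.1231, 0.0395]
tool_rot: [-3.129, 0.003, -2.987]
contact_force: [1.3, -0.8, 1.7]
gripper_width: 0.0325
```

>>> {"name": "play_rows", "arguments": {
  "translation": [
    [0,0.002,0],
    [0,0,0]
  ],
  "yaw": [0,0],
  "claw": [30,30]
}}

```text
time: 15.55
ee_pos: [0.4414, 0.1245, 0.0396]
tool_rot: [-3.128, 0.003, -2.987]
contact_force: [1.1, -2.9, 1.5]
gripper_width: 0.0324
```

>>> {"name": "play_rows", "arguments": {
  "translation": [
    [0,0.002,0],
    [0,0,0]
  ],
  "yaw": [0,0],
  "claw": [30,30]
}}

```text
time: 15.75
ee_pos: [0.4412, 0.1256, 0.0396]
tool_rot: [-3.126, 0.003, -2.987]
contact_force: [0.8, -4.4, 3.1]
gripper_width: 0.0321
```

>>> {"name": "play_rows", "arguments": {
  "translation": [
    [0,0.002,0],
    [0,0,0]
  ],
  "yaw": [0,0],
  "claw": [30,30]
}}

```text
time: 15.95
ee_pos: [0.4411, 0.1264, 0.0396]
tool_rot: [-3.124, 0.002, -2.987]
contact_force: [1.8, -5.5, 3.2]
gripper_width: 0.0327
```

```bash
python3 -c "
from h import *
plan(bayw(.062,0,.0396))"
```

```text
t 15.95 p [0.4411 0.1264 0.0396] rot [-3.1237e+00  2.4000e-03 -2.9870e+00] w 0.0327 F [ 1.81 -5.49  3.18]
 bay xy [ 0.0592 -0.0008] tool shift [ 0.0008  0.0028 -0.    ] tool yaw deg -0.08 zaxis [ 0.0051 -0.0173 -0.9998]
```

>>> {"name": "play_rows", "arguments": {
  "translation": [
    [0,0.003,0],
    [0,0,0]
  ],
  "yaw": [0,0],
  "claw": [30,30]
}}

```text
time: 16.15
ee_pos: [0.4409, 0.1276, 0.0397]
tool_rot: [-3.12, 0.002, -2.987]
contact_force: [1.1, -7.7, 2.2]
gripper_width: 0.0322
```

>>> {"name": "play_rows", "arguments": {
  "translation": [
    [0,0.003,0],
    [0,0,0]
  ],
  "yaw": [0,0],
  "claw": [30,30]
}}

```text
time: 16.35
ee_pos: [0.4407, 0.1284, 0.0397]
tool_rot: [-3.116, 0.002, -2.987]
contact_force: [1.5, -9.2, 3.0]
gripper_width: 0.0327
```

```bash
python3 - <<'E'
from h import *
plan(bayw(.062,0,.0396))
s=snap('side','side6')
a=cv2.resize(s['image'][140:210,190:270],(700,600),interpolation=cv2.INTER_CUBIC);cv2.imwrite('pics/s6c.png',a)
for k in range(3): snap('side','tmp'); print(monitor.observe()['contact_force'].round(2),monitor.observe()['ee_pos'].round(4))
E
```

```text
t 16.35 p [0.4407 0.1284 0.0397] rot [-3.1161e+00  1.8000e-03 -2.9871e+00] w 0.0327 F [ 1.46 -9.17  3.  ]
 bay xy [ 0.0612 -0.0008] tool shift [0.0008 0.0008 0.0001] tool yaw deg -0.09 zaxis [ 0.0057 -0.0249 -0.9997]
[ 0.72 -9.68  3.96] [0.4408 0.1283 0.0397]
[ 1.42 -7.95  3.68] [0.4408 0.1283 0.0398]
[ 0.53 -9.27  3.93] [0.4408 0.1283 0.0397]
```

View pics/s6c.png

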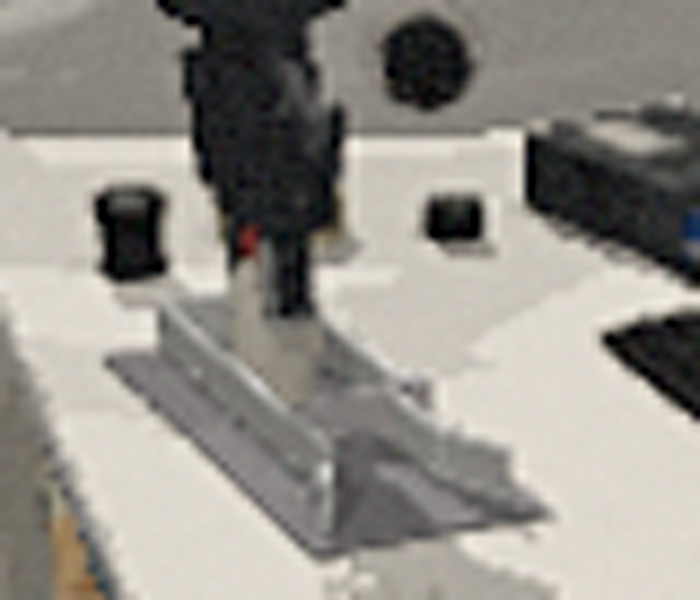

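>>> {"name": "play_rows", "arguments": {
  "translation": [
    [0,0.003,-0.0003],
    [0,0,0]
  ],
  "yaw": [0,0],
  "claw": [30,30]
}}

```text
time: 16.75
ee_pos: [0.4406, 0.1289, 0.0399]
tool_rot: [-3.112, 0.001, -2.987]
contact_force: [2.3, -8.4, 2.8]
gripper_width: 0.0326
```

```bash
python3 - <<'E'
from h import *
plan(bayw(.0185,0,.0396))
F=[]
for k in range(5): snap('side','tmp'); F.append(monitor.observe()['contact_force'])
print(np.mean(F,0).round(2),monitor.observe()['ee_pos'].round(4))
s=load('tmp')
W=cloud(s); 
t=load('side0')
# compare side0 vs now around gate: ortho at z=.026
for n,ss in(('a',t),('b',s)):
    im,_,_=ortho(ss,O,TH,.026,xr=(-.11,.16),yr=(-.06,.06),res=.0005); cv2.imwrite(f'pics/og{n}.png',cv2.resize(im,None,fx=1.4,fy=1.4))
cv2.imwrite('pics/og.png',np.vstack([cv2.imread('pics/oga.png'),cv2.imread('pics/ogb.png')])[:600])
E
```

```text
t 16.75 p [0.4406 0.1289 0.0399] rot [-3.1118e+00  1.3000e-03 -2.9874e+00] w 0.0326 F [ 2.32 -8.43  2.81]
 bay xy [ 0.0617 -0.0007] tool shift [ 0.0006 -0.0432  0.0015] tool yaw deg -0.1 zaxis [ 0.0059 -0.0293 -0.9996]
[ 1.97 -9.32  2.83] [0.4406 0.1288 0.0398]
```

View pics/og.png

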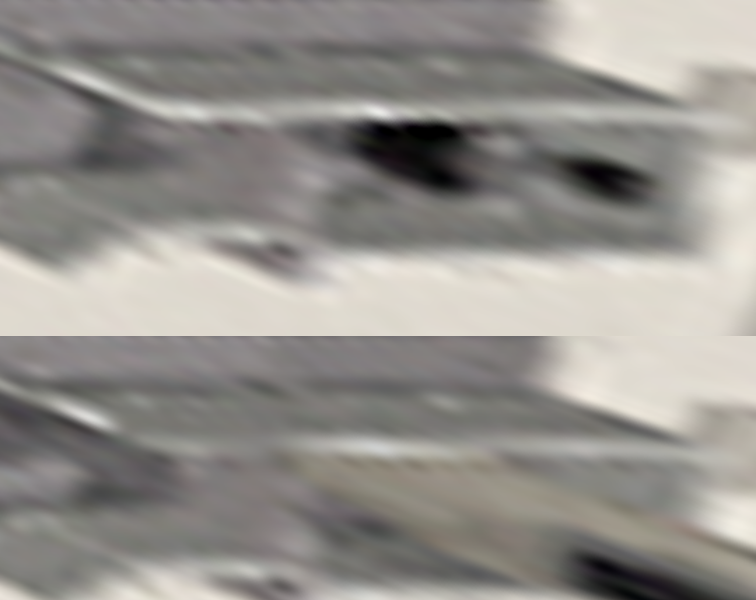

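The force along the lane is about 9.5 N, of which about 8 N is on the pad after friction. That is about 6.8 mm, close to half travel. Now drawing back.

>>> {"name": "play_rows", "arguments": {
  "translation": [
    [0,-0.002,0],
    [0,-0.004,0],
    [0,-0.004,0],
    [0,-0.004,0],
    [0,-0.004,0],
    [0,-0.004,0],
    [0,-0.004,0],
    [0,-0.003,0],
    [0,0,0]
  ],
  "yaw": [0,0,0,0,0,0,0,0,0],
  "claw": [30,30,30,30,30,30,30,30,30]
}}

```text
time: 17.9
ee_pos: [0.4446, 0.0993, 0.0398]
tool_rot: [-3.115, 0.001, -2.988]
contact_force: [1.1, 0.7, -1.1]
gripper_width: 0.0324
```

```bash
python3 - <<'E'
from h import *
plan(bayw(.0205,0,.0396))
s=snap('side','side7')
a=cv2.resize(s['image'][140:210,190:270],(700,600),interpolation=cv2.INTER_CUBIC);cv2.imwrite('pics/s7c.png',a)
E
```

```text
t 17.9 p [0.4446 0.0993 0.0398] rot [-3.1146e+00  6.0000e-04 -2.9879e+00] w 0.0324 F [ 1.1   0.65 -1.15]
 bay xy [ 0.0319 -0.    ] tool shift [ 0.     -0.0114  0.0005] tool yaw deg -0.13 zaxis [ 0.0047 -0.0265 -0.9996]
```

View pics/s7c.png

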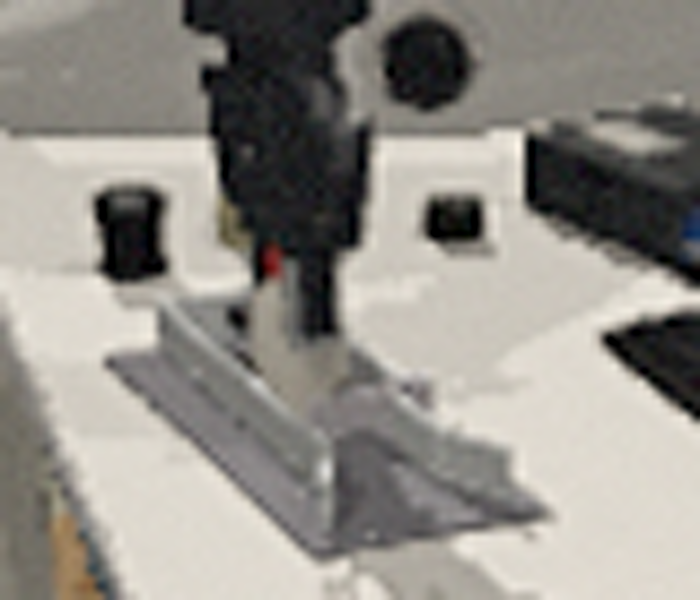

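>>> {"name": "play_rows", "arguments": {
  "translation": [
    [0,-0.003,0.0003],
    [0,-0.003,0.0003],
    [0,-0.002,0],
    [0,0,0]
  ],
  "yaw": [0,0,0,0],
  "claw": [30,30,30,30]
}}

```text
time: 18.35
ee_pos: [0.4461, 0.0913, 0.0397]
tool_rot: [-3.115, 0.001, -2.988]
contact_force: [1.2, 1.9, 1.6]
gripper_width: 0.0325
```

>>> {"name": "play_rows", "arguments": {
  "translation": [
    [0,-0.0015,0],
    [0,0,0]
  ],
  "yaw": [0,0],
  "claw": [30,30]
}}

```text
time: 18.55
ee_pos: [0.4463, 0.0896, 0.0398]
tool_rot: [-3.115, 0.001, -2.988]
contact_force: [0.3, 0.5, 0.9]
gripper_width: 0.0328
```

>>> {"name": "play_rows", "arguments": {
  "translation": [
    [0,-0.0015,0],
    [0,0,0]
  ],
  "yaw": [0,0],
  "claw": [30,30]
}}

```text
time: 18.75
ee_pos: [0.4465, 0.0881, 0.0398]
tool_rot: [-3.115, 0.001, -2.988]
contact_force: [0.6, 0.4, -0.4]
gripper_width: 0.0327
```

```bash
python3 - <<'E'
from h import *
plan(bayw(.0185,0,.0396))
E
```

```text
t 18.75 p [0.4465 0.0881 0.0398] rot [-3.1150e+00  9.0000e-04 -2.9876e+00] w 0.0327 F [ 0.6   0.39 -0.37]
 bay xy [ 0.0205 -0.0002] tool shift [ 0.0002 -0.002   0.0002] tool yaw deg -0.11 zaxis [ 0.0049 -0.0261 -0.9996]
```

>>> {"name": "play_rows", "arguments": {
  "translation": [
    [0,-0.0015,0],
    [0,0,0]
  ],
  "yaw": [0,0],
  "claw": [30,30]
}}

```text
time: 18.95
ee_pos: [0.4467, 0.0864, 0.0398]
tool_rot: [-3.115, 0.001, -2.988]
contact_force: [1.1, 1.5, -0.3]
gripper_width: 0.0322
```

>>> {"name": "play_rows", "arguments": {
  "translation": [
    [0,-0.0015,0],
    [0,0,0]
  ],
  "yaw": [0,0],
  "claw": [30,30]
}}

```text
time: 19.15
ee_pos: [0.4468, 0.0856, 0.0398]
tool_rot: [-3.116, 0.001, -2.988]
contact_force: [1.2, 2.6, 0.7]
gripper_width: 0.0323
```

>>> {"name": "play_rows", "arguments": {
  "translation": [
    [0,-0.001,0],
    [0,0,0]
  ],
  "yaw": [0,0],
  "claw": [30,30]
}}

```text
time: 19.35
ee_pos: [0.4468, 0.0855, 0.0398]
tool_rot: [-3.118, 0.001, -2.988]
contact_force: [1.3, 3.0, 0.7]
gripper_width: 0.0322
```

The bottle bears on the gate at bay x of about 18 mm, which confirms it is shut. Building up to about 5 N.

>>> {"name": "play_rows", "arguments": {
  "translation": [
    [0,-0.0015,0],
    [0,0,0]
  ],
  "yaw": [0,0],
  "claw": [30,30]
}}

```text
time: 19.55
ee_pos: [0.4468, 0.0855, 0.0399]
tool_rot: [-3.121, 0.001, -2.988]
contact_force: [1.5, 2.9, 0.2]
gripper_width: 0.0324
```

>>> {"name": "play_rows", "arguments": {
  "translation": [
    [0,-0.001,0],
    [0,0,0]
  ],
  "yaw": [0,0],
  "claw": [30,30]
}}

```text
time: 19.75
ee_pos: [0.4467, 0.0854, 0.0399]
tool_rot: [-3.123, 0.001, -2.987]
contact_force: [0.8, 3.6, 0.4]
gripper_width: 0.0323
```

```bash
python3 - <<'E'
from h import *
F=[]
for k in range(3): snap('side','side8'); F.append(monitor.observe()['contact_force'])
print(np.round(F,2)); plan(bayw(.0185,0,.0396))
E
```

```text
[[ 0.17  5.34  0.52]
 [-0.8   4.99  0.75]
 [ 0.94  4.64  1.  ]]
 t 19.9 p [0.4468 0.0853 0.0399] rot [-3.1228e+00  7.0000e-04 -2.9876e+00] w 0.0325 F [0.94 4.64 1.  ]
 bay xy [ 0.0177 -0.    ] tool shift [0.     0.0008 0.0002] tool yaw deg -0.11 zaxis [ 0.0036 -0.0184 -0.9998]
```

>>> {"name": "play_rows", "arguments": {
  "translation": [
    [0,-0.001,0]
  ],
  "yaw": [0],
  "claw": [30]
}}

```text
time: 20.0
ee_pos: [0.4468, 0.085, 0.0399]
tool_rot: [-3.124, 0.001, -2.988]
contact_force: [-0.2, 10.3, 2.0]
gripper_width: 0.0324
```

```bash
python3 - <<'E'
from h import *
F=[]
for k in range(14): optics.snapshot('side'); F.append(monitor.observe()['contact_force'])
print(np.round(F,1)[:,:2].tolist(),np.mean(F,0)); plan(bayw(.0185,0,.0396))
s=snap('side','side8')
a=cv2.resize(s['image'][140:210,190:270],(700,600),interpolation=cv2.INTER_CUBIC);cv2.imwrite('pics/s8c.png',a)
E
```

```text
[[0.9, 8.5], [0.2, 8.1], [0.1, 9.2], [-1.3, 8.4], [-0.2, 8.1], [-0.0, 8.7], [-1.0, 9.1], [-0.5, 8.9], [-0.5, 8.5], [-0.6, 8.0], [0.0, 8.5], [-0.2, 9.3], [1.1, 7.9], [-0.6, 7.9]] [-0.19647432  8.50360701  1.2526615 ]
 t 20.7 p [0.4468 0.0851 0.0399] rot [-3.1243e+00  7.0000e-04 -2.9876e+00] w 0.0324 F [-0.63  7.94  0.12]
 bay xy [0.0175 0.    ] tool shift [-0.      0.001   0.0003] tool yaw deg -0.12 zaxis [ 0.0034 -0.017  -0.9999]
```

View pics/s8c.png

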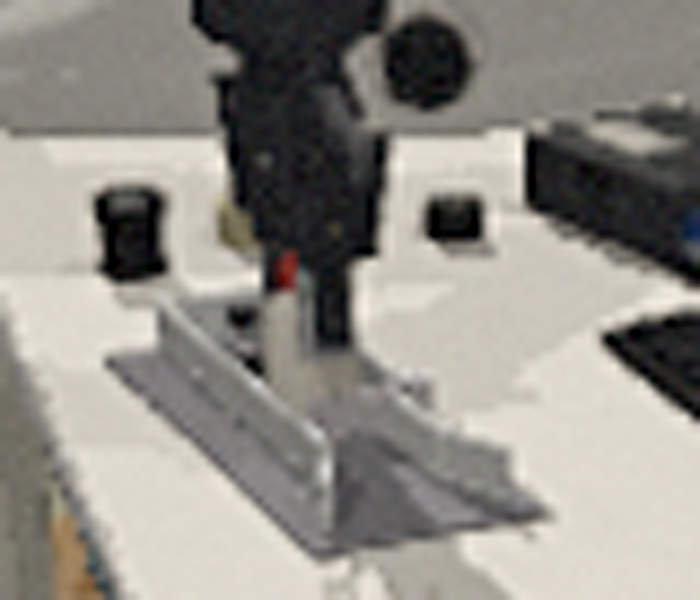

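The tug came out at 8.5 N, heavier than wanted. I'll ease it to about 5 N and hold it properly.

>>> {"name": "play_rows", "arguments": {
  "translation": [
    [0,0.0001,0]
  ],
  "yaw": [0],
  "claw": [30]
}}

```text
time: 20.85
ee_pos: [0.4467, 0.0854, 0.0399]
tool_rot: [-3.125, 0.001, -2.987]
contact_force: [1.9, 2.0, 0.4]
gripper_width: 0.0325
```

```bash
python3 - <<'E'
from h import *
F=[]
for k in range(14): optics.snapshot('side'); F.append(monitor.observe()['contact_force'])
print(np.round(F,1)[:,1].tolist(),np.mean(F,0)); plan(bayw(.0185,0,.0396))
E
```

```text
[5.2, 4.7, 5.4, 4.7, 5.0, 5.3, 4.9, 5.6, 5.3, 5.0, 4.9, 4.8, 4.6, 5.5] [0.83658847 5.06404204 0.31646135]
 t 21.55 p [0.4468 0.0853 0.0399] rot [-3.1245e+00  7.0000e-04 -2.9877e+00] w 0.0319 F [ 0.92  5.51 -0.28]
 bay xy [ 0.0177 -0.    ] tool shift [0.     0.0008 0.0003] tool yaw deg -0.12 zaxis [ 0.0033 -0.0167 -0.9999]
```

The tug averaged 5.06 N, held for 0.7 s. Now I'll relax the pull and release.

>>> {"name": "play_rows", "arguments": {
  "translation": [
    [0,0.0006,0],
    [0,0,0]
  ],
  "yaw": [0,0],
  "claw": [30,30]
}}

```text
time: 21.75
ee_pos: [0.4468, 0.0854, 0.0399]
tool_rot: [-3.124, 0.001, -2.988]
contact_force: [1.2, 4.4, 1.5]
gripper_width: 0.0326
```

```bash
python3 - <<'E'
from h import *
F=[]
for k in range(3): optics.snapshot('side'); F.append(monitor.observe()['contact_force'])
print(np.round(F,1).tolist()); plan(bayw(.0185,0,.0396))
E
```

```text
[[1.2, 2.5, 1.3], [0.9, 2.8, 0.7], [1.0, 3.5, 0.8]]
 t 21.9 p [0.4467 0.0854 0.0399] rot [-3.1237e+00  7.0000e-04 -2.9877e+00] w 0.0325 F [1.04 3.49 0.81]
 bay xy [ 0.0178 -0.    ] tool shift [0.     0.0007 0.0003] tool yaw deg -0.12 zaxis [ 0.0035 -0.0175 -0.9998]
```

>>> {"name": "play_rows", "arguments": {
  "translation": [
    [0,0.001,0],
    [0,0,0]
  ],
  "yaw": [0,0],
  "claw": [30,30]
}}

```text
time: 22.1
ee_pos: [0.4467, 0.0856, 0.0398]
tool_rot: [-3.122, 0.001, -2.988]
contact_force: [1.1, 1.2, -0.3]
gripper_width: 0.0326
```

>>> {"name": "play_rows", "arguments": {
  "translation": [
    [0,0,0],
    [0,0,0],
    [0,0,0],
    [0,0,0],
    [0,0,0],
    [0,0,0],
    [0,0,0],
    [0,0,0],
    [0,0,0],
    [0,0,0]
  ],
  "yaw": [0,0,0,0,0,0,0,0,0,0],
  "claw": [38,40,42,44,46,50,55,60,70,75]
}}

```text
time: 23.1
ee_pos: [0.4451, 0.0847, 0.0389]
tool_rot: [-3.121, -0.003, -2.988]
contact_force: [0.4, 0.1, 0.4]
gripper_width: 0.0637
```

```bash
python3 - <<'E'
from h import *
s=snap('side','side9'); plan(bayw(.0185,0,.0396))
a=cv2.resize(s['image'][140:210,190:270],(700,600),interpolation=cv2.INTER_CUBIC);cv2.imwrite('pics/s9c.png',a)
E
```

```text
t 23.15 p [0.4451 0.0847 0.0389] rot [-3.1211e+00 -3.0000e-03 -2.9878e+00] w 0.0641 F [-0.13 -0.57 -0.17]
 bay xy [0.0174 0.0017] tool shift [-0.0017  0.0011 -0.0007] tool yaw deg -0.13 zaxis [ 2.000e-04 -2.080e-02 -9.998e-01]
```

View pics/s9c.png

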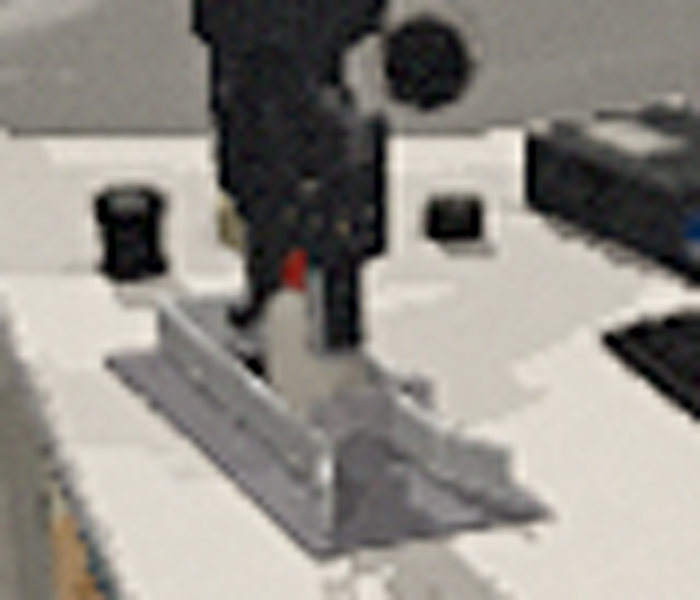

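>>> {"name": "play_rows", "arguments": {
  "translation": [
    [0,0,-0.001],
    [0,0,0],
    [0,0,0],
    [0,0,-0.006],
    [0,0,-0.01],
    [0,0,-0.012],
    [0,0,-0.015],
    [0,0,-0.02],
    [0,0,-0.02],
    [0,0,-0.02],
    [0,0,-0.02],
    [0,0,-0.02],
    [0,0,0],
    [0,0,0]
  ],
  "yaw": [0,0,0,0,0,0,0,0,0,0,0,0,0,0],
  "claw": [90,100,100,100,100,100,100,100,100,100,100,100,100,100]
}}

```text
time: 24.55
ee_pos: [0.4462, 0.0881, 0.1991]
tool_rot: [-3.121, 0.006, -2.988]
contact_force: [-0.9, 0.1, -0.5]
gripper_width: 0.0855
```

```bash
python3 - <<'E'
from h import *
s=snap('side','side10'); t=snap('top','top10'); plan(bayw(-.1,.0,.2))
a=cv2.resize(s['image'][140:210,190:270],(700,600),interpolation=cv2.INTER_CUBIC);cv2.imwrite('pics/s10c.png',a)
for k,v in bottle(t,s,bayw(.0185,0,0)[:2],.004).items(): print(k,v)
print(bayw(.0185,0,0))
E
```

```text
t 24.65 p [0.446  0.0881 0.1985] rot [-3.1207  0.0046 -2.9876] w 0.0852 F [ 0.27 -0.25 -0.1 ]
 bay xy [0.0206 0.0003] tool shift [-0.0005 -0.1206  0.001 ] tool yaw deg -0.11 zaxis [ 0.0078 -0.02   -0.9998]
cyl_top (array([0.44  , 0.0849]), 39)
cyl_side (array([0.4487, 0.0852]), 160)
red_side (array([224.75, 170.33]), np.int64(24), array([0.4431, 0.062 , 0.082 ]))
[np.float64(0.446625624251774), np.float64(0.08607533759080828), 0]
```

View pics/s10c.png

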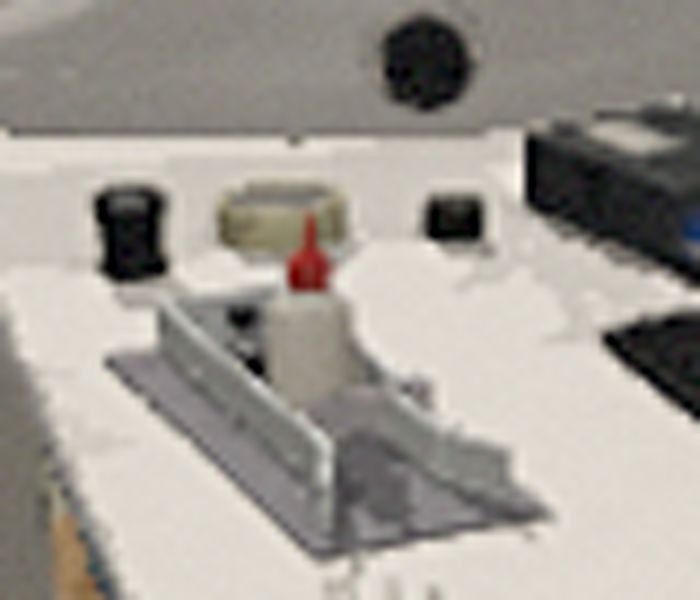

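View pics/top10.png

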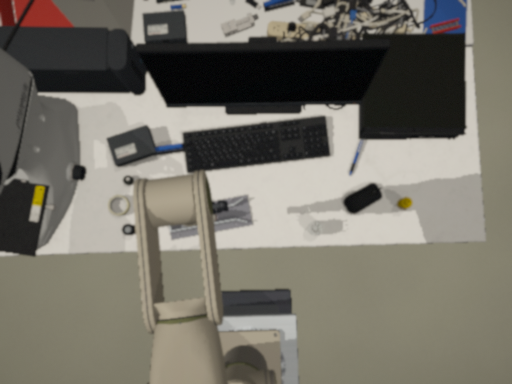

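The bottle stands upright at crop (308,340), its centre about 18 mm past the gate plane. The gripper is clear above it and the bystanders haven't moved. Handing in.

```bash
python3 -c "
from cell import hand_in
print(hand_in())"
```

```text
the job is handed in; nothing more can be done
None
```

The white bottle is standing upright in the bay behind the gate, and the job was handed in at about 24.7 s of the 64 s allowed.

- **Entry:** I gripped it along the lane, set it on the base in the mouth and slid it in. The bottle itself swung the gate open.
- **Back stop:** It met the pad with its centre at about bay x = 55 mm. I pressed to about 9.5 N along the lane, which I estimate as about 8 N on the pad after friction, or roughly 6.5–7 mm of the 14 mm. I did not measure the pad travel directly.
- **Tug:** I drew it back until it bore on the gate at bay x ≈ 18 mm. The first tug came out too strong, about 8.5 N for 0.7 s and briefly 10 N. I eased it and held an average of 5.06 N for 0.7 s. The gate held throughout, so I relaxed the pull and let go.

**Last checks:**
- The side view shows the bottle upright, with its centre at about (0.449, 0.085) against (0.447, 0.086) expected.
- The top view disagreed, giving x = 0.440. The arm was blocking most of it, so I did not rely on that.
- That the gate is shut is known mainly from the bottle bearing on it. The images are too coarse to show the leaf clearly.
- The gripper is more than 100 mm above the bottle, and the bystanders look unmoved.
- The gripper's tilt had drifted by about 1° during the pushing.

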